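# Put the soldering bench tools back on their outlines

### The arm

A 6-joint arm with a two-finger parallel gripper is mounted at the origin on the work surface. World frame = base frame: x ahead of the robot, y to its left, z up, the work surface at z = 0. Lengths are in mm, angles in rad, forces in N, time in s.
With the tool pointing down it reaches from about 275 to 725 mm from the base axis. Payload 5.6 kg.
Tool frame: the origin (TCP) lies between the finger pads; the fingertips stand 14 mm ahead of it and the grasp point (between the pads) lies 5 mm behind it; z points along the fingers, y is the line along which they close (so a half turn about z gives the same grasp; the last joint's range is limited). The gripper opens to 85 mm and grips with 20 to 120 N. Pads are 22 mm wide; open, the fingers measure 114 mm over their backs; the gripper's body (76 mm by 85 mm) begins 54 mm behind the grasp point. The pads swing forward as they close: fully open they stand 13 mm farther back than shut.
Start: joints at [-0.843, 0.255, 0.108, 0, -1.424, -0.285], TCP at [235.677, -496.94, 245.283] pointing down, gripper open.
Joint ranges: [-2.95, 2.95], [-1.21, 1.97], [-1.09, 1.5], [-2.87, 1.71], [-2.94, -0.07], [-3.05, 3.05]. Speed limits (rad/s): [2.57, 2.57, 3.14, 3.14, 3.14, 3.14].

### API

Orientations are given as a 3x3 rotation matrix whose columns are the frame's x, y, z axes.
In Python, from bench import manip, cams, job gives the robot as it stands.
- The arm moves only by the shell command python3 -m inch 'ROWS' [FORCE]. ROWS is JSON, a list of rows, each an object of numbers: "x", "y", "z": the shift along the world's x, y, z in units of 30 mm (1.0 is 30 mm); "spin": the turn about the world's z in units of 6 degrees (1.0 is 6 degrees); "hand": the closure, from 0 (fully open) to 1 (shut). In form: [{"x": .., "y": .., "z": .., "spin": .., "hand": ..}, ...]. A call has 1 to 12 rows; each row is the pose to reach, as a shift and turn from the pose commanded when the call began; what a row does not reach only later rows make up. A row lasts 1/8 s, in which the tool goes at most 62.5 mm and 10.7 degrees, less where a joint would pass 70% of its speed; a pose out of reach is approached as far as the arm can. A call with a gripper value outside its range is refused whole. The fingers move at their own pace and stop on an object; FORCE is the grip in N (left out, the last holds). Time passes only in rows, so rows that repeat a pose let the fingers close. It gives the time, the measured TCP pose, the force, the opening and the grip force at its end, in the units of the state.
- manip.observe(): the state, without advancing time (a new reading comes with each control period).
- cams.capture(name): name is "scene" or "side" or "wrist"; returns (picture, depth): 420x560x3 uint8, blue, green, red; 420x560 float32, mm along the optical axis (not along the pixel's ray), 0 where there is no reading.
- cams.get_calibration(name): a dict with "fx", "fy", "cx", "cy" (pixels), "k1" (the pictures are not rectified: a ray, as slopes to the right and down, at radius r is drawn at 1 + k1 r^2 times it, then the intrinsics apply), "eye" and "orientation" of the camera in the world. Camera axes: x right, y up, looking along -z (the intrinsics and any distortion apply to the point x, -y, -z); pixel columns grow to the right and rows downward; lengths in mm; the calibration is good to about 2 mm. A picture is of the moment at which its call begins: read the wrist's pose just before it. get_calibration takes no time and is no camera call; for the wrist camera it gives the pose at the moment of the call.
- job.sign_off(): hands the job in; it is judged then, once.
Trained networks look in the newest picture that a camera, given by its name, has taken for a name from the list of things; names that differ only in an ending like _2 or _b are one class to them, and where a whole thing is asked for, a point or a joint stands for the part that bears it (a point fixed in the world has none). Each returns a list of dicts, best first, with "conf" (0 to 1); they miss things now and then, are a little off and sometimes report something else, mostly with a low value. They report only what shows in the picture. A call takes as long as a camera call. They do not tell look-alikes from the thing itself.
- cams.look_for(camera, label): "pixel" ([column, row] in pixels, amid what is visible of it).
- cams.outline_of(camera, label): "pixels" (420x560 bool, what is visible of it) and "pixel" ([column, row] in pixels, amid what is visible of it).
The state is a dict: "time_s": time; "qpos": joint angles; "qd": joint speeds; "effort": joint torques, N m; "tcp_pos": TCP position; "ee_rot": TCP orientation; "force": force on the tool from outside, world axes, zero at the start; "moment": the same for the moment, N m; "grip_width": finger opening in mm; "gripper_force": force on a finger pad.
Only numpy, scipy, OpenCV 4.12 (cv2) and the standard library are available. Lean on these libraries where they do the work, as an engineer would, in place of code of your own. Each camera call takes 0.05 s, during which the arm holds its last target. There are 200 camera calls.

### The job

Tidy the soldering bench: put the screwdriver, the desoldering pump, the multimeter and the flux jar each onto the foam pad that shows its own yellow outline, lying along the outline and pointing the same way as it (the multimeter's plain rectangle fits either way round), the meter face up and the jar standing upright. Let go of everything and leave the blue parts box and the tip-cleaner tin where they are.

Things in the scene. Friction and masses are not known exactly. Their poses are not given: they have to be found in the camera images.
- driver_grip (a point): Screwdriver with a red handle with yellow bands and a thin steel shaft, lying on the bench, loose, 150 mm long. Handle 80 mm long, 22 x 22 mm square section with rounded edges; shaft 70 mm long, 6 mm thick. This point is the middle of the handle, 11 mm above its underside, where it is best gripped. x points along the tool from handle to blade (blade tip 110 mm ahead of this point, handle end 40 mm behind it); z up.
- pump_grip (a point): Blue desoldering pump with a white tapered nozzle and a black plunger button, lying on the bench, loose, 150 mm long. Blue barrel 77 mm long, 22 x 22 mm section with well rounded edges. This point is on the barrel's axis near its middle, 11 mm above its underside, where it is best gripped. x points along the tool towards the nozzle (nozzle tip 95 mm ahead of this point, plunger button's end 55 mm behind it); z up.
- meter_center (a point): Pocket multimeter, yellow case with a black face, display and dial, lying face up, loose: 105 mm long (x), 56 mm wide (y), 28 mm thick. This point is its centre, 14 mm above its underside; z up.
- jar_center (a point): Small round amber flux jar with a paper label and a white lid, standing upright, loose: 44 mm in diameter, 50 mm high. This point is its centre, 25 mm above its underside; z up.
- pad_driver: Fixed black foam pad, 170 x 76 mm, 6 mm thick, lying flat; origin at the centre of its underside, x along its length, z up. A flat yellow silhouette of the screwdriver (wide handle, thin shaft) is printed on its top. Handle at the -x end, blade towards +x; the middle of the handle belongs 35 mm to -x of the pad's centre, on its centre line.
- pad_pump: Fixed black foam pad, 170 x 76 mm, 6 mm thick, lying flat; origin at the centre of its underside, x along its length, z up. A flat yellow silhouette of the desoldering pump (wide barrel, narrower button, tapered nozzle) is printed on its top. Nozzle towards +x; the pump's listed point belongs 20 mm to -x of the pad's centre, on its centre line.
- pad_meter: Fixed black foam pad, 170 x 76 mm, 6 mm thick, lying flat; origin at the centre of its underside, x along its length, z up. A flat yellow silhouette of the multimeter (a plain 111 x 62 mm rectangle) is printed on its top. The rectangle is centred on the pad, its length along x; the meter may lie on it either way round.
- pad_jar: Fixed black foam pad, 170 x 76 mm, 6 mm thick, lying flat; origin at the centre of its underside, x along its length, z up. A flat yellow silhouette of the jar (a 50 mm disc) is printed on its top. The disc is centred on the pad.
- partsbox: Bystander: blue open compartment box for components, 100 x 70 mm, 35 mm high, loose, standing to one side of the work. Origin at the centre of its underside. Leave it alone.
- cleaner: Bystander: round steel soldering-tip cleaner tin with a brass top, 68 mm in diameter, 46 mm high, loose, standing to one side of the work. Origin at the centre of its underside. Leave it alone.
Not all that is in view belongs to the job. There is more than one size of the part that bears meter_center; the job needs the middle-sized.

How it is judged:
By the outcome, as a careful person would: the job done as asked, in the order asked, and still so for the second after the job is handed in, with the robot touching nothing.
It also fails if it takes over 112 s, if anything falls off the work surface, if the arm or the gripper's body presses on something with over 40 N, if the wrist force passes 120 N, or if a joint passes its speed limit or range.

## Working session

There is one attempt and no reset: what is moved stays moved. The work goes in short steps, Python scripts to look and compute and a shell command to move; the robot and the scene stay as the last step left them, time stands still between calls to the robot, and variables do not carry over. Pictures are saved under pics/ and viewed, at most 14 in all, crops included, and the job is handed in when it is done.

```bash
ls; mkdir -p pics
cat > h.py <<'E'
import numpy as np, cv2
from bench import manip, cams, job
def rays(n,px):
    c=cams.get_calibration(n); px=np.atleast_2d(np.asarray(px,float))
    K=np.array([[c['fx'],0,c['cx']],[0,c['fy'],c['cy']],[0,0,1]])
    s=cv2.undistortPoints(px[:,None,:],K,np.array([c['k1'],0,0,0,0.]))[:,0]
    d=np.c_[s[:,0],-s[:,1],-np.ones(len(s))]@np.array(c['orientation']).T
    return np.array(c['eye']),d
def at_z(n,px,z):
    e,d=rays(n,px); return e+d*((z-e[2])/d[:,2])[:,None]
def at_depth(n,px,dep):
    e,d=rays(n,px); px=np.atleast_2d(px).astype(int)
    return e+d*dep[px[:,1],px[:,0]][:,None]
def mask_pts(n,m,dep):
    v,u=np.nonzero(m&(dep>0)); return at_depth(n,np.c_[u,v],dep)
E
python3 - <<'E'
from h import *
for n in("scene","side"):
    p,d=cams.capture(n); cv2.imwrite(f"pics/{n}0.png",p); np.save(f"{n}0.npy",d)
    print(n,cams.get_calibration(n))
    for l in "driver_grip pump_grip meter_center jar_center pad_driver pad_pump pad_meter pad_jar partsbox cleaner".split():
        for o in cams.outline_of(n,l):
            if o['conf']>.25:
                P=mask_pts(n,o['pixels'],d)
                if len(P)<5: continue
                (cx,cy),(w,h),a=cv2.minAreaRect(P[:,:2].astype(np.float32))
                print(l,round(o['conf'],2),np.round(o['pixel']),len(P),np.median(P,0).round(),'ztop',np.percentile(P[:,2],95).round(),'rect',round(cx),round(cy),round(w),round(h),round(a))
E
```

```text
pics
scene {'fx': 402.1191594171707, 'fy': 402.1191594171707, 'cx': 277.5099604094143, 'cy': 209.64529652817038, 'k1': -0.017867474303393464, 'eye': array([1076.92796929,  503.83335986,  675.43532867]), 'orientation': array([[-0.71806739, -0.46066188,  0.52169901],
       [ 0.69574398, -0.49438148,  0.52108278],
       [ 0.01787535,  0.7371415 ,  0.67550195]])}
driver_grip 0.63 [344. 285.] 623 [629. 244.  20.] ztop 24.0 rect 640 236 34 164 83
pump_grip 0.63 [280. 245.] 534 [649.  82.  19.] ztop 24.0 rect 649 71 37 150 77
pump_grip 0.27 [386. 243.] 1946 [463. 243.   7.] ztop 9.0 rect 453 241 81 179 83
meter_center 0.74 [141. 178.] 352 [ 741. -347.   19.] ztop 22.0 rect 738 -355 38 73 26
meter_center 0.67 [214. 122.] 1103 [ 440. -413.   39.] ztop 44.0 rect 407 -454 155 159 56
meter_center 0.62 [189. 174.] 809 [ 654. -245.   28.] ztop 31.0 rect 644 -274 115 88 9
jar_center 0.89 [284. 170.] 293 [469. -87.  36.] ztop 52.0 rect 464 -95 39 38 77
jar_center 0.47 [233. 216.] 1516 [652. -72.   7.] ztop 9.0 rect 646 -78 86 169 79
pad_driver 0.88 [244. 161.] 970 [ 480. -235.    7.] ztop 10.0 rec
[... 1072 characters left out ...]
8.   38.] ztop 44.0 rect 442 -449 115 218 39
meter_center 0.62 [259. 160.] 599 [ 643. -241.   27.] ztop 30.0 rect 647 -280 104 103 8
jar_center 0.91 [329. 193.] 297 [458. -84.  31.] ztop 51.0 rect 457 -93 35 36 44
pad_driver 0.76 [320. 168.] 881 [ 470. -233.    7.] ztop 9.0 rect 471 -239 83 169 83
pad_pump 0.85 [328. 245.] 1775 [464.  81.   6.] ztop 8.0 rect 466 74 86 169 80
pad_meter 0.89 [342. 305.] 2796 [452. 244.   7.] ztop 9.0 rect 454 236 86 171 83
pad_jar 0.56 [256. 203.] 1297 [642. -72.   6.] ztop 8.0 rect 644 -82 90 175 79
partsbox 0.66 [306. 399.] 3156 [529. 439.  13.] ztop 36.0 rect 525 436 89 105 78
cleaner 0.76 [277. 136.] 340 [ 590. -407.   27.] ztop 46.0 rect 593 -464 62 145 3
```

Run:
```python
import cv2
a=cv2.imread('pics/scene0.png');cv2.imwrite('pics/s1.png',cv2.resize(a,(800,600),interpolation=cv2.INTER_CUBIC))
```

```text
(no output)
```

View pics/s1.png

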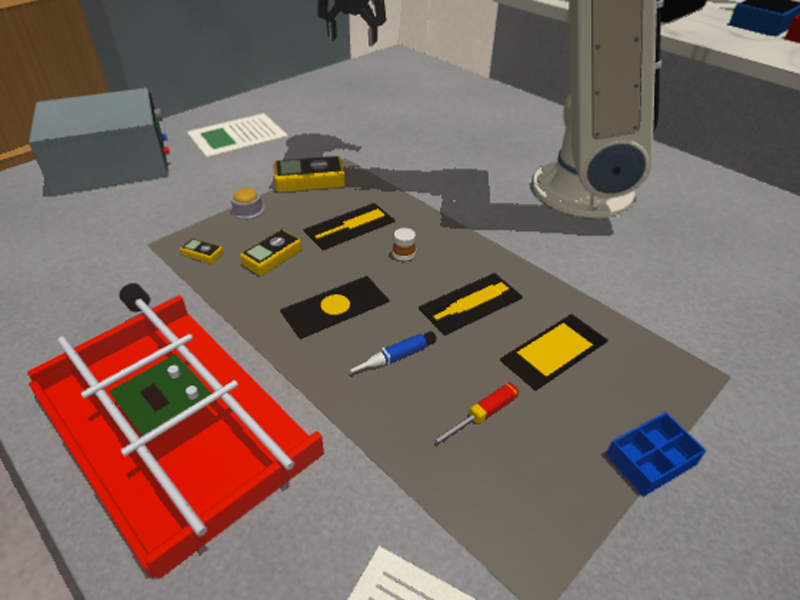

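View pics/side0.png

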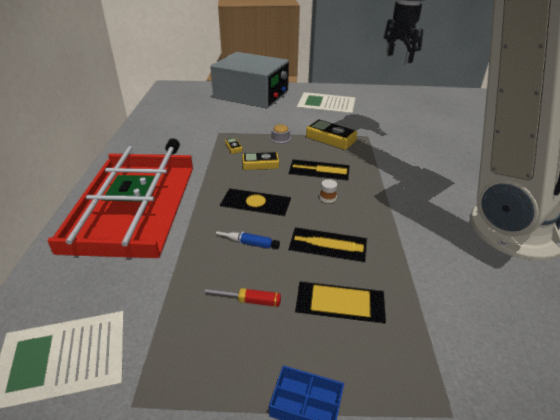

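The red-handled driver is at about (344,285) in the scene picture, the pump at (280,245) and the jar at (284,170). Their pads are driver (244,161), pump (328,212), meter (387,245) and jar (235,215).

Three things could be taken for the meter: small (141,178), middle (189,174) and large (214,122). I choose the middle one. Next I measure the pads and tools from both cameras and check that choice in a crop.

```bash
cat >> h.py <<'E'
def yellow(p):
    h=cv2.cvtColor(p,cv2.COLOR_BGR2HSV); return cv2.inRange(h,(18,120,90),(34,255,255))>0
def rect(xy):
    (cx,cy),(w,h),a=cv2.minAreaRect(xy.astype(np.float32))
    if w<h: w,h,a=h,w,a+90
    a=(a+90)%180-90
    return cx,cy,w,h,a
def near(n,m,z,c,r=95):
    v,u=np.nonzero(m); P=at_z(n,np.c_[u,v],z); k=np.hypot(P[:,0]-c[0],P[:,1]-c[1])<r
    return P[k,:2]
E
python3 - <<'E'
from h import *
s=manip.observe();print(s['tcp_pos'],np.round(s['ee_rot'],3).tolist(),s['grip_width'],s['time_s'])
c=cams.get_calibration('wrist');print(c['eye'],np.round(c['orientation'],2).tolist(),c['fx'])
for n in("scene","side"):
    p=cv2.imread(f"pics/{n}0.png");m=yellow(p)
    for l,cc in dict(driver=(473,-240),pump=(466,77),meter=(453,240),jar=(645,-79)).items():
        P=near(n,m,6,cc,90); print(n,l,np.round(rect(P),1))
p=cv2.imread("pics/scene0.png");cv2.imwrite("pics/mcrop.png",cv2.resize(p[90:200,110:260],None,fx=5,fy=5,interpolation=cv2.INTER_CUBIC))
E
```

```text
[ 235.6753292  -496.94714707  245.29803673] [[-0.904, -0.428, -0.0], [-0.428, 0.904, -0.0], [0.0, -0.0, -1.0]] 85.05127240736574 1.1
[ 175.68053245 -525.4339036   374.77750354] [[-0.43, -0.87, -0.24], [0.9, -0.41, -0.11], [-0.0, -0.27, 0.96]] 296.7573681607122
scene driver [ 471.8 -240.1  157.1   31.7   -8.7]
scene pump [467.2  76.6 156.5  30.2 -10.9]
scene meter [454.8 241.1 113.2  63.6  -6.8]
scene jar [645.5 -76.7  50.4  48.7  49.4]
side driver [ 470.5 -243.   154.6   32.6   -8. ]
side pump [466.3  73.6 157.   31.4 -10.6]
side meter [453.6 238.4 112.9  64.5  -6.8]
side jar [643.2 -80.6  51.9  49.2 -87.4]
```

View pics/mcrop.png

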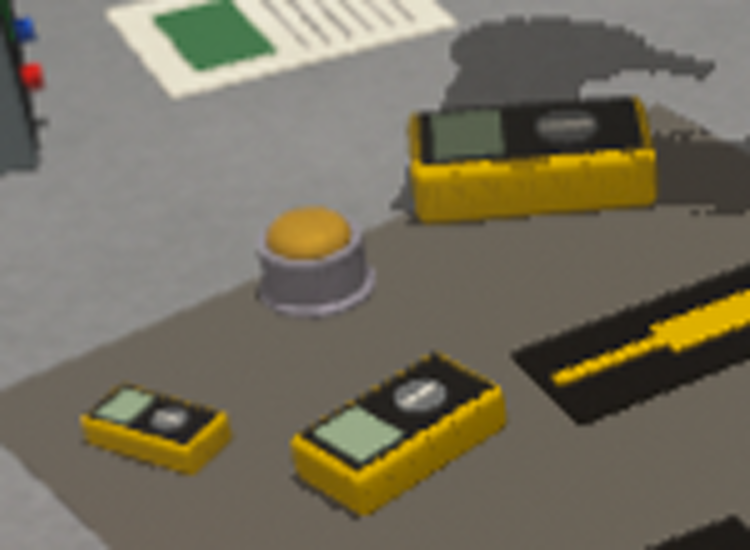

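The crop confirms it: the meter left of centre at the bottom of the crop, scene (189,174), is the middle of the three sizes. Next I estimate the tools roughly.

Run:
```python
from h import *
for n in("scene","side"):
    p=cv2.imread(f"pics/{n}0.png");h=cv2.cvtColor(p,cv2.COLOR_BGR2HSV)
    red=(cv2.inRange(h,(0,150,60),(8,255,255))|cv2.inRange(h,(173,150,60),(180,255,255)))>0
    blu=cv2.inRange(h,(105,120,50),(125,255,255))>0
    print(n,'driver red',np.round(rect(near(n,red|yellow(p),12,(610,240),75)),1),'pump blue',np.round(rect(near(n,blu,12,(640,75),80)),1))
```

```text
scene driver red [612.9 243.2  90.6  29.1  -5.4] pump blue [633.1  80.3  79.   29.8 -13.7]
side driver red [612.2 240.6  82.7  34.8  -5.6] pump blue [630.4  79.1  73.1  34.4 -14.2]
```

```bash
python3 -m inch '[{"x":6,"y":12,"z":0,"spin":-3,"hand":0},{"x":6,"y":12,"z":0,"spin":-3,"hand":0},{"x":6,"y":12,"z":0,"spin":-3,"hand":0},{"x":6,"y":12,"z":0,"spin":-3,"hand":0},{"x":6,"y":12,"z":0,"spin":-3,"hand":0},{"x":6,"y":12,"z":0,"spin":-3,"hand":0},{"x":6,"y":12,"z":0,"spin":-3,"hand":0},{"x":6,"y":12,"z":0,"spin":-3,"hand":0}]' 40
python3 -m inch '[{"x":6.55,"y":12.6,"z":-1.5,"spin":-2.1,"hand":0},{"x":6.55,"y":12.6,"z":-1.5,"spin":-2.1,"hand":0},{"x":6.55,"y":12.6,"z":-1.5,"spin":-2.1,"hand":0},{"x":6.55,"y":12.6,"z":-1.5,"spin":-2.1,"hand":0},{"x":6.55,"y":12.6,"z":-1.5,"spin":-2.1,"hand":0},{"x":6.55,"y":12.6,"z":-1.5,"spin":-2.1,"hand":0},{"x":6.55,"y":12.6,"z":-1.5,"spin":-2.1,"hand":0},{"x":6.55,"y":12.6,"z":-1.5,"spin":-2.1,"hand":0},{"x":6.55,"y":12.6,"z":-1.5,"spin":-2.1,"hand":0}]'
cat > look.py <<'E'
import sys
from h import *
p,d=cams.capture('wrist'); cv2.imwrite(f"pics/{sys.argv[1]}.png",p); np.save(f"{sys.argv[1]}.npy",d)
s=manip.observe();R=s['ee_rot'];print('tcp',np.round(s['tcp_pos'],1),'y-dir deg',round(np.degrees(np.arctan2(R[1][1],R[0][1])),2),'t',s['time_s'])
h=cv2.cvtColor(p,cv2.COLOR_BGR2HSV)
red=(cv2.inRange(h,(0,150,60),(8,255,255))|cv2.inRange(h,(173,150,60),(180,255,255)))>0
blu=cv2.inRange(h,(105,120,50),(125,255,255))>0
for c,m,z in(('yellow@6',yellow(p),6),('yellow@28',yellow(p),28),('red+yel@11',red|yellow(p),11),('blue@11',blu,11)):
    k,lab,st,_=cv2.connectedComponentsWithStats(cv2.morphologyEx(m.astype(np.uint8),cv2.MORPH_CLOSE,np.ones((5,5))))
    for i in range(1,k):
        if st[i,4]<300: continue
        v,u=np.nonzero(lab==i);P=at_z('wrist',np.c_[u,v],z)
        Q=mask_pts('wrist',lab==i,d)
        print(c,st[i].tolist(),'rect',np.round(rect(P[:,:2]),1),'depth z95',np.percentile(Q[:,2],95).round(1))
E
python3 look.py w1
```

```text
time_s: 2.1
tcp_pos: [416.5, -135.1, 245.3]
ee_rot: [[-0.991, -0.132, 0.0], [-0.132, 0.991, 0.0], [-0.0, 0.0, -1.0]]
force: [-0.3, 0.2, -0.3]
grip_width: 85.3
gripper_force: 0.0
time_s: 3.22
tcp_pos: [612.4, 240.3, 199.9]
ee_rot: [[-0.996, 0.092, -0.001], [0.092, 0.996, -0.001], [0.0, -0.001, -1.0]]
force: [0.1, -0.2, -0.3]
grip_width: 85.3
gripper_force: 0.0
tcp [612.4 239.9 200.7] y-dir deg 84.72 t 3.275
yellow@6 [90, 0, 33, 145, 3495] rect [478.7  72.  138.2  29.3 -11.1] depth z95 9.3
yellow@6 [236, 0, 67, 95, 5996] rect [469.4 237.6  85.5  63.3  -6.9] depth z95 9.4
yellow@6 [0, 222, 40, 40, 1291] rect [647.9 -78.8  51.1  46.6 -20. ] depth z95 9.5
yellow@28 [90, 0, 33, 145, 3495] rect [483.3  83.9 128.9  27.3 -11.1] depth z95 9.3
yellow@28 [236, 0, 67, 95, 5996] rect [474.6 238.2  79.7  59.   -6.9] depth z95 9.4
yellow@28 [0, 222, 40, 40, 1291] rect [641.  -56.8  47.7  43.4 -20. ] depth z95 9.5
red+yel@11 [90, 0, 33, 145, 3495] rect [479.7  74.7 136.1  28.8 -11.1] depth z95 9.3
red+yel@11 [236, 0, 67, 95, 5996] rect [470.6 237.8  84.1  62.4  -6.9] depth z95 9.4
red+yel@11 [275, 154, 23, 76, 1525] rect [616.  241.6  84.6  22.8  -6.5] depth z95 24.7
red+yel@11 [0, 222, 40, 40, 1291] rect [646.3 -73.8  50.3  45.9 -20. ] depth z95 9.5
red+yel@11 [71, 369, 64, 51, 2142] rect [887.4 -29.5 120.1  66.3 -38.4] depth z95 11.4
blue@11 [426, 21, 123, 127, 10341] rect [525.3 452.6 110.8  92.8 -16. ] depth z95 36.5
blue@11 [132, 190, 24, 67, 1413] rect [637.4  77.   80.1  25.5 -13.1] depth z95 24.5
```

View pics/w1.png

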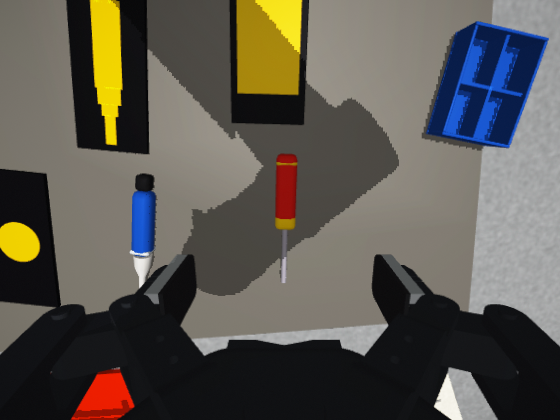

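The driver is centred under the wrist camera, with the handle at (286,190) and the fingers clear. Now I grasp it.

```bash
python3 -m inch '[{"x":0.08,"y":0.02,"z":-2,"spin":-0.2,"hand":0},{"x":0.08,"y":0.02,"z":-4,"spin":-0.2,"hand":0},{"x":0.08,"y":0.02,"z":-5.3,"spin":-0.2,"hand":0},{"x":0.08,"y":0.02,"z":-5.7,"spin":-0.2,"hand":0},{"x":0.08,"y":0.02,"z":-6,"spin":-0.2,"hand":0},{"x":0.08,"y":0.02,"z":-6.14,"spin":-0.2,"hand":0},{"x":0.08,"y":0.02,"z":-6.14,"spin":-0.2,"hand":0}]' 40
python3 -m inch '[{"hand":1},{"hand":1},{"hand":1},{"hand":1},{"hand":1},{"hand":1}]' 40
```

```text
time_s: 4.15
tcp_pos: [615.2, 241.9, 17.2]
ee_rot: [[-0.994, 0.112, 0.002], [0.112, 0.994, 0.001], [-0.001, 0.001, -1.0]]
force: [-0.5, -0.3, -0.1]
grip_width: 85.4
gripper_force: 0.0invalid input at $[0]: expected keys x, y, z, spin, hand
```

```bash
python3 -m inch '[{"x":0,"y":0,"z":0,"spin":0,"hand":1},{"x":0,"y":0,"z":0,"spin":0,"hand":1},{"x":0,"y":0,"z":0,"spin":0,"hand":1},{"x":0,"y":0,"z":0,"spin":0,"hand":1},{"x":0,"y":0,"z":0,"spin":0,"hand":1},{"x":0,"y":0,"z":0,"spin":0,"hand":1},{"x":0,"y":0,"z":0,"spin":0,"hand":1},{"x":0,"y":0,"z":0,"spin":0,"hand":1}]' 40
```

```text
time_s: 5.15
tcp_pos: [614.8, 241.8, 16.3]
ee_rot: [[-0.994, 0.112, 0.001], [0.112, 0.994, 0.0], [-0.0, 0.0, -1.0]]
force: [-0.3, 0.4, 3.8]
grip_width: 21.0
gripper_force: 39.6
```

```bash
python3 -m inch '[{"x":0,"y":0,"z":1,"spin":0,"hand":1},{"x":0,"y":0,"z":3,"spin":0,"hand":1},{"x":0,"y":0,"z":5.1,"spin":0,"hand":1},{"x":-6.49,"y":-13.5,"z":5.1,"spin":-0.3,"hand":1},{"x":-6.49,"y":-13.5,"z":5.1,"spin":-0.3,"hand":1},{"x":-6.49,"y":-13.5,"z":5.1,"spin":-0.3,"hand":1},{"x":-6.49,"y":-13.5,"z":5.1,"spin":-0.3,"hand":1},{"x":-6.49,"y":-13.5,"z":5.1,"spin":-0.3,"hand":1},{"x":-6.49,"y":-13.5,"z":5.1,"spin":-0.3,"hand":1},{"x":-6.49,"y":-13.5,"z":5.1,"spin":-0.3,"hand":1},{"x":-6.49,"y":-13.5,"z":5.1,"spin":-0.3,"hand":1},{"x":-6.49,"y":-13.5,"z":5.1,"spin":-0.3,"hand":1}]' 40
python3 -m inch '[{"x":0,"y":0,"z":0,"spin":0,"hand":1},{"x":0,"y":0,"z":0,"spin":0,"hand":1}]' 40
python3 look.py w2
```

```text
time_s: 6.65
tcp_pos: [419.4, -163.8, 168.8]
ee_rot: [[-0.989, 0.145, -0.001], [0.145, 0.989, 0.0], [0.001, 0.0, -1.0]]
force: [0.3, -0.3, -0.8]
grip_width: 21.1
gripper_force: 39.4
time_s: 6.9
tcp_pos: [420.4, -162.4, 168.9]
ee_rot: [[-0.99, 0.141, -0.0], [0.141, 0.99, 0.0], [0.0, 0.0, -1.0]]
force: [0.2, -0.2, -1.1]
grip_width: 21.2
gripper_force: 39.4
tcp [ 420.4 -162.5  168.9] y-dir deg 81.86 t 6.95
yellow@6 [496, 132, 55, 148, 3431] rect [470.4  76.1 157.8  29.4 -10.6] depth z95 8.4
yellow@6 [0, 160, 87, 162, 5248] rect [ 441.1 -442.5  184.9   88.8  -30.9] depth z95 41.1
yellow@6 [200, 183, 32, 104, 2403] rect [ 455.  -238.2  115.3   29.5   -8.4] depth z95 8.6
yellow@6 [262, 321, 45, 24, 721] rect [ 582.2 -185.4   51.3   30.8   83.4] depth z95 176.6
yellow@28 [496, 132, 55, 148, 3431] rect [461.7  58.9 145.9  27.2 -10.6] depth z95 8.4
yellow@28 [0, 160, 87, 162, 5248] rect [ 434.6 -420.7  171.    82.2  -30.9] depth z95 41.1
yellow@28 [200, 183, 32, 104, 2403] rect [ 447.4 -231.7  106.6   27.3   -8.4] depth z95 8.6
yellow@28 [262, 321, 45, 24, 721] rect [ 565.1 -182.9   47.4   28.5   83.4] depth z95 176.6
red+yel@11 [496, 132, 55, 148, 3431] rect [468.4  72.2 155.1  28.9 -10.6] depth z95 8.4
red+yel@11 [0, 160, 87, 162, 5248] rect [ 439.6 -437.5  181.7   87.3  -30.9] depth z95 41.1
red+yel@11 [200, 183, 32, 104, 2403] rect [ 453.3 -236.7  113.3   29.    -8.4] depth z95 8.6
red+yel@11 [259, 182, 51, 163, 7359] rect [ 499.7 -173.5  189.1   50.2   -8.2] depth z95 176.4
blue@11 [501, 315, 36, 44, 970] rect [623.8  82.6  56.6  35.8 -14.3] depth z95 23.4
```

View pics/w2.png

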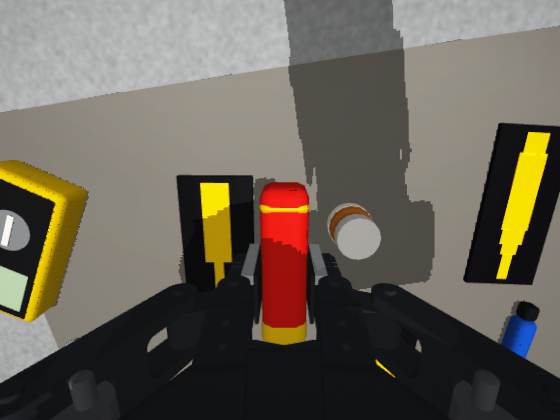

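The held driver is visible. Its pad outline is at (215,230), and the jar at (355,230) is clear of the path. The wrist-camera offset of about 3 mm agrees for pick and place, so I use relative displacements and place it.

```bash
python3 -m inch '[{"x":0.65,"y":-2.44,"z":-1,"spin":0,"hand":1},{"x":0.65,"y":-2.44,"z":-2,"spin":0,"hand":1},{"x":0.65,"y":-2.44,"z":-3.5,"spin":0,"hand":1},{"x":0.65,"y":-2.44,"z":-4.3,"spin":0,"hand":1},{"x":0.65,"y":-2.44,"z":-4.6,"spin":0,"hand":1},{"x":0.65,"y":-2.44,"z":-4.75,"spin":0,"hand":1},{"x":0.65,"y":-2.44,"z":-4.87,"spin":0,"hand":1},{"x":0.65,"y":-2.44,"z":-4.87,"spin":0,"hand":1},{"x":0.65,"y":-2.44,"z":-4.87,"spin":0,"hand":1}]' 40
python3 -m inch '[{"x":0,"y":0,"z":0,"spin":0,"hand":0.6},{"x":0,"y":0,"z":0,"spin":0,"hand":0.6},{"x":0,"y":0,"z":0,"spin":0,"hand":0.4},{"x":0,"y":0,"z":0,"spin":0,"hand":0},{"x":0,"y":0,"z":0.5,"spin":0,"hand":0},{"x":0,"y":0,"z":1.5,"spin":0,"hand":0},{"x":0,"y":0,"z":3.5,"spin":0,"hand":0},{"x":-2.3,"y":0,"z":5.5,"spin":0,"hand":0},{"x":-2.3,"y":0,"z":5.5,"spin":0,"hand":0},{"x":-2.3,"y":0,"z":5.5,"spin":0,"hand":0}]'
python3 look.py w3
```

```text
time_s: 8.07
tcp_pos: [439.8, -236.6, 23.6]
ee_rot: [[-0.99, 0.143, 0.001], [0.143, 0.99, -0.0], [-0.001, -0.0, -1.0]]
force: [-0.6, 1.1, -0.4]
grip_width: 21.2
gripper_force: 39.5
time_s: 9.32
tcp_pos: [370.2, -236.8, 189.9]
ee_rot: [[-0.99, 0.144, 0.004], [0.144, 0.99, -0.001], [-0.004, -0.0, -1.0]]
force: [0.3, 0.2, -0.8]
grip_width: 85.4
gripper_force: 0.0
tcp [ 370.4 -236.6  188.5] y-dir deg 81.75 t 9.375
yellow@6 [62, 194, 115, 112, 2714] rect [ 428.9 -440.6  162.6   93.6  -33.3] depth z95 39.7
yellow@6 [282, 214, 25, 121, 776] rect [ 474.6 -239.9  155.3   27.3   -8.4] depth z95 27.9
yellow@6 [544, 225, 16, 73, 606] rect [499.9  64.8  93.   16.4  -1.4] depth z95 7.1
yellow@28 [62, 194, 115, 112, 2714] rect [ 420.2 -425.5  151.1   87.   -33.3] depth z95 39.7
yellow@28 [282, 214, 25, 121, 776] rect [ 462.6 -239.   144.4   25.4   -8.4] depth z95 27.9
yellow@28 [544, 225, 16, 73, 606] rect [486.1  44.2  86.4  15.3  -1.4] depth z95 7.1
red+yel@11 [62, 194, 115, 112, 2714] rect [ 426.9 -437.2  160.    92.1  -33.3] depth z95 39.7
red+yel@11 [282, 214, 25, 121, 2052] rect [ 471.9 -239.7  152.8   26.9   -8.4] depth z95 28.2
red+yel@11 [544, 225, 16, 73, 606] rect [496.8  60.1  91.5  16.2  -1.4] depth z95 7.1
```

View pics/w3.png

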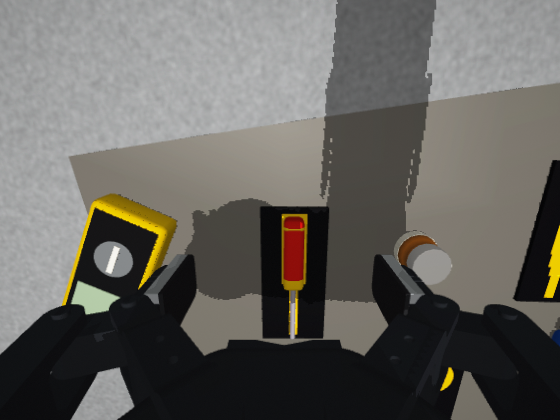

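The driver lies inside its outline at (294,250), with a yellow margin on both sides. Next is the pump.

```bash
python3 -m inch '[{"x":7.3,"y":10.5,"z":0.3,"spin":-0.8,"hand":0},{"x":7.3,"y":10.5,"z":0.3,"spin":-0.8,"hand":0},{"x":7.3,"y":10.5,"z":0.3,"spin":-0.8,"hand":0},{"x":7.3,"y":10.5,"z":0.3,"spin":-0.8,"hand":0},{"x":7.3,"y":10.5,"z":0.3,"spin":-0.8,"hand":0},{"x":7.3,"y":10.5,"z":0.3,"spin":-0.8,"hand":0},{"x":7.3,"y":10.5,"z":0.3,"spin":-0.8,"hand":0},{"x":7.3,"y":10.5,"z":0.3,"spin":-0.8,"hand":0},{"x":7.3,"y":10.5,"z":0.3,"spin":-0.8,"hand":0},{"x":7.3,"y":10.5,"z":0.3,"spin":-0.8,"hand":0}]'
python3 look.py w4
python3 - <<'E'
from h import *
d=np.load('w4.npy')
for o in cams.outline_of('wrist','pump_grip'):
    if o['conf']>.25:
        v,u=np.nonzero(o['pixels']);P=at_z('wrist',np.c_[u,v],11)
        print(o['conf'],o['pixel'],np.round(rect(P[:,:2]),1))
E
```

```text
time_s: 10.62
tcp_pos: [589.0, 77.4, 197.3]
ee_rot: [[-0.974, 0.227, 0.0], [0.227, 0.974, 0.0], [-0.0, 0.0, -1.0]]
force: [-0.5, -0.4, -0.3]
grip_width: 85.2
gripper_force: 0.0
tcp [589.1  77.5 197.4] y-dir deg 76.9 t 10.675
yellow@6 [236, 0, 34, 156, 3746] rect [475.1  74.2 146.1  28.7 -10.7] depth z95 8.7
yellow@6 [384, 0, 66, 86, 5370] rect [474.2 237.9  76.7  63.5  -7.1] depth z95 8.6
yellow@6 [146, 246, 38, 30, 604] rect [635.  -83.   50.6  24.6 -69.7] depth z95 8.9
yellow@6 [0, 253, 60, 65, 1634] rect [ 633.6 -251.2   85.1   39.5   11.1] depth z95 29.2
yellow@28 [236, 0, 34, 156, 3746] rect [478.4  75.5 136.1  26.7 -10.7] depth z95 8.7
yellow@28 [384, 0, 66, 86, 5370] rect [477.6 228.   71.4  59.1  -7.1] depth z95 8.6
yellow@28 [146, 246, 38, 30, 604] rect [627.4 -71.   47.2  22.9 -69.7] depth z95 8.9
yellow@28 [0, 253, 60, 65, 1634] rect [ 626.1 -227.6   79.3   36.8   11.1] depth z95 29.2
red+yel@11 [236, 0, 34, 156, 3746] rect [475.8  74.5 143.9  28.2 -10.7] depth z95 8.7
red+yel@11 [384, 0, 66, 86, 5370] rect [474.9 235.7  75.5  62.5  -7.1] depth z95 8.6
red+yel@11 [146, 246, 38, 30, 604] rect [633.3 -80.3  49.9  24.2 -69.7] depth z95 8.9
red+yel@11 [0, 253, 60, 65, 1634] rect [ 631.8 -245.8   83.8   38.9   11.1] depth z95 29.2
blue@11 [284, 197, 21, 64, 1196] rect [635.4  78.8  75.   22.1 -13.8] depth z95 23.8
0.86 [291.6, 233.1] [654.8  74.3 152.1  22.4 -13.1]
```

View pics/w4.png

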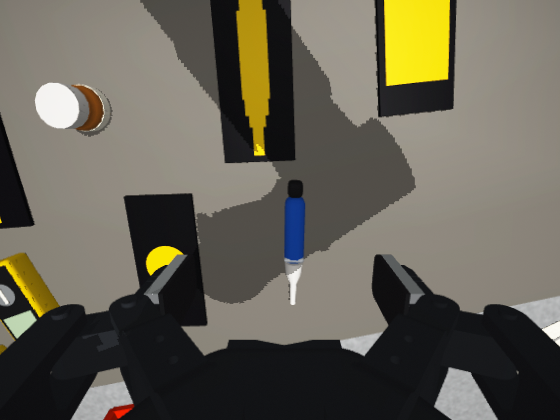

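The pump lies at (293,235), with button, blue barrel and nozzle all visible. Wrist estimate of the grip point is (635,79), yaw about -13.4°. I grasp it.

```bash
python3 -m inch '[{"x":1.51,"y":0.05,"z":-2,"spin":-0.05,"hand":0},{"x":1.51,"y":0.05,"z":-4,"spin":-0.05,"hand":0},{"x":1.51,"y":0.05,"z":-5.2,"spin":-0.05,"hand":0},{"x":1.51,"y":0.05,"z":-5.7,"spin":-0.05,"hand":0},{"x":1.51,"y":0.05,"z":-6,"spin":-0.05,"hand":0},{"x":1.51,"y":0.05,"z":-6.04,"spin":-0.05,"hand":0},{"x":1.51,"y":0.05,"z":-6.04,"spin":-0.05,"hand":0.5},{"x":1.51,"y":0.05,"z":-6.04,"spin":-0.05,"hand":0.7}]' 40
python3 -m inch '[{"x":0,"y":0,"z":0,"spin":0,"hand":1},{"x":0,"y":0,"z":0,"spin":0,"hand":1},{"x":0,"y":0,"z":0,"spin":0,"hand":1},{"x":0,"y":0,"z":0,"spin":0,"hand":1},{"x":0,"y":0,"z":0,"spin":0,"hand":1},{"x":0,"y":0,"z":0,"spin":0,"hand":1},{"x":0,"y":0,"z":0,"spin":0,"hand":1}]' 40
```

```text
time_s: 11.72
tcp_pos: [635.4, 80.2, 17.1]
ee_rot: [[-0.973, 0.23, 0.002], [0.23, 0.973, 0.001], [-0.002, 0.001, -1.0]]
force: [0.6, -0.4, -0.1]
grip_width: 51.9
gripper_force: 0.0
time_s: 12.6
tcp_pos: [635.1, 80.1, 16.3]
ee_rot: [[-0.973, 0.23, 0.001], [0.23, 0.973, 0.0], [-0.001, 0.0, -1.0]]
force: [0.6, 0.7, 5.4]
grip_width: 21.2
gripper_force: 40.0
```

```bash
python3 -m inch '[{"x":0,"y":0,"z":1,"spin":0,"hand":1},{"x":0,"y":0,"z":2.5,"spin":0,"hand":1},{"x":-2,"y":-0.02,"z":3,"spin":0.43,"hand":1},{"x":-4,"y":-0.02,"z":3,"spin":0.43,"hand":1},{"x":-5.5,"y":-0.02,"z":3,"spin":0.43,"hand":1},{"x":-6.15,"y":-0.02,"z":2.5,"spin":0.43,"hand":1},{"x":-6.15,"y":-0.02,"z":1.5,"spin":0.43,"hand":1},{"x":-6.15,"y":-0.02,"z":0.7,"spin":0.43,"hand":1},{"x":-6.15,"y":-0.02,"z":0.4,"spin":0.43,"hand":1},{"x":-6.15,"y":-0.02,"z":0.28,"spin":0.43,"hand":1},{"x":-6.15,"y":-0.02,"z":0.22,"spin":0.43,"hand":1},{"x":-6.15,"y":-0.02,"z":0.22,"spin":0.43,"hand":1}]' 40
python3 -m inch '[{"x":0,"y":0,"z":0,"spin":0,"hand":1},{"x":0,"y":0,"z":0,"spin":0,"hand":0.6},{"x":0,"y":0,"z":0,"spin":0,"hand":0.6},{"x":0,"y":0,"z":0,"spin":0,"hand":0.4},{"x":0,"y":0,"z":0,"spin":0,"hand":0},{"x":0,"y":0,"z":0.5,"spin":0,"hand":0},{"x":0,"y":0,"z":1.5,"spin":0,"hand":0},{"x":0,"y":0,"z":3.5,"spin":0,"hand":0},{"x":-2,"y":0,"z":5.5,"spin":0,"hand":0},{"x":-2,"y":0,"z":5.5,"spin":0,"hand":0},{"x":-2,"y":0,"z":5.5,"spin":0,"hand":0}]'
python3 look.py w5|head -3
```

```text
time_s: 14.1
tcp_pos: [450.6, 79.5, 22.9]
ee_rot: [[-0.982, 0.186, 0.001], [0.186, 0.982, 0.0], [-0.001, 0.001, -1.0]]
force: [0.3, -0.8, -0.7]
grip_width: 21.6
gripper_force: 39.3
time_s: 15.48
tcp_pos: [390.2, 79.7, 188.8]
ee_rot: [[-0.983, 0.185, 0.003], [0.185, 0.983, 0.002], [-0.003, 0.003, -1.0]]
force: [0.2, 0.8, -0.9]
grip_width: 85.1
gripper_force: 0.0
tcp [390.2  79.6 187.6] y-dir deg 79.28 t 15.525
yellow@6 [406, 171, 63, 99, 5394] rect [456.  238.7 111.7  62.9  -6.8] depth z95 6.9
yellow@6 [280, 192, 26, 97, 527] rect [449.6  78.3 115.4  27.5 -10.9] depth z95 11.2
```

View pics/w5.png

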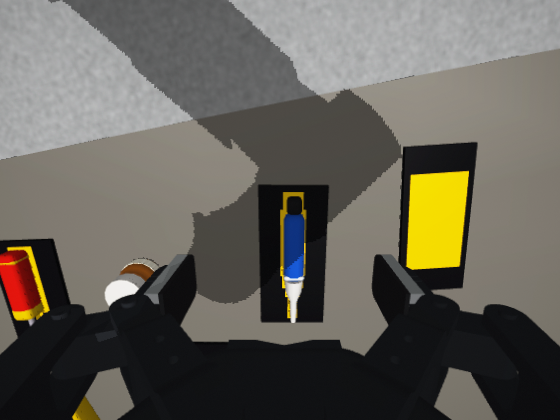

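The pump lies in its outline at (293,255), with a similar margin all round once its height is allowed for. Next is the meter.

```bash
python3 -m inch '[{"x":7,"y":-11.4,"z":0.5,"spin":3.4,"hand":0},{"x":7,"y":-11.4,"z":0.5,"spin":3.4,"hand":0},{"x":7,"y":-11.4,"z":0.5,"spin":3.4,"hand":0},{"x":7,"y":-11.4,"z":0.5,"spin":3.4,"hand":0},{"x":7,"y":-11.4,"z":0.5,"spin":3.4,"hand":0},{"x":7,"y":-11.4,"z":0.5,"spin":3.4,"hand":0},{"x":7,"y":-11.4,"z":0.5,"spin":3.4,"hand":0},{"x":7,"y":-11.4,"z":0.5,"spin":3.4,"hand":0},{"x":7,"y":-11.4,"z":0.5,"spin":3.4,"hand":0},{"x":7,"y":-11.4,"z":0.5,"spin":3.4,"hand":0}]'
python3 look.py w6|grep -v red
python3 - <<'E'
from h import *
d=np.load('w6.npy')
for o in cams.outline_of('wrist','meter_center'):
    if o['conf']>.25:
        v,u=np.nonzero(o['pixels'])
        P=mask_pts('wrist',o['pixels'],d); t=np.percentile(P[:,2],90); T=P[P[:,2]>t-4]
        print(o['conf'],o['pixel'],'top z',t.round(1),np.round(rect(T[:,:2]),1),np.round(rect(at_z('wrist',np.c_[u,v],28)[:,:2]),1))
E
```

```text
time_s: 16.77
tcp_pos: [600.0, -261.9, 202.1]
ee_rot: [[-0.986, -0.169, -0.001], [-0.169, 0.986, 0.0], [0.001, 0.0, -1.0]]
force: [0.6, -0.4, -0.1]
grip_width: 85.7
gripper_force: 0.0
tcp [ 600.  -261.8  202.6] y-dir deg 99.72 t 16.825
yellow@6 [40, 0, 143, 74, 2970] rect [ 477.5 -453.7  139.6   65.8  -81.1] depth z95 41.6
yellow@6 [296, 0, 70, 150, 1381] rect [ 477.7 -241.   152.    29.2   -8.4] depth z95 29.9
yellow@6 [95, 135, 51, 49, 1922] rect [ 598.3 -444.3   55.    52.3  -80.4] depth z95 48.1
yellow@6 [251, 182, 54, 96, 1311] rect [ 652.  -261.8  115.6   59.6    7.2] depth z95 29.9
yellow@6 [409, 233, 43, 39, 1324] rect [646.9 -76.7  51.1  49.  -80.4] depth z95 8.8
yellow@6 [192, 265, 27, 37, 362] rect [ 734.2 -335.4   53.4   30.3   -1. ] depth z95 21.0
yellow@28 [40, 0, 143, 74, 2970] rect [ 481.3 -441.5  130.2   61.4  -81.1] depth z95 41.6
yellow@28 [296, 0, 70, 150, 1381] rect [ 481.5 -243.2  141.7   27.2   -8.4] depth z95 29.9
yellow@28 [95, 135, 51, 49, 1922] rect [ 594.  -432.7   51.3   48.7  -80.4] depth z95 48.1
yellow@28 [251, 182, 54, 96, 1311] rect [ 644.1 -262.6  107.8   55.6    7.2] depth z95 29.9
yellow@28 [409, 233, 43, 39, 1324] rect [639.3 -89.9  47.7  45.7 -80.4] depth z95 8.8
yellow@28 [192, 265, 27, 37, 362] rect [ 720.7 -331.2   49.8   28.2   -1. ] depth z95 21.0
0.81 [205.2, 282.5] top z 21.6 [ 728.5 -333.7   40.7   25.1    2.2] [ 719.9 -331.    47.4   26.8    1.7]
0.65 [277.8, 231.8] top z 31.3 [ 646.3 -262.6  103.1   54.     7. ] [ 643.5 -263.3  110.    56.     7.9]
```

View pics/w6.png

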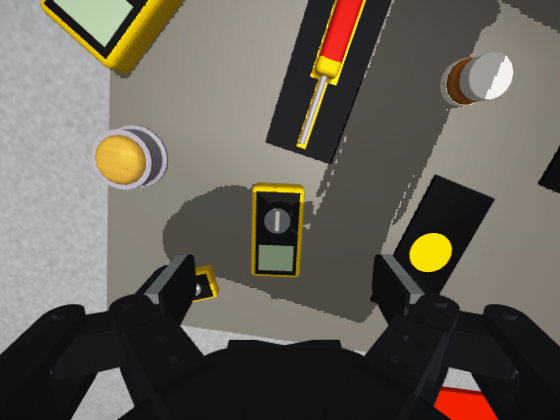

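The middle meter is at (277,231), with top z about 28, size 104 x 54 mm and yaw +7°. That matches the listed size. The small meter at (205,283) is clear of the fingers. I grasp it.

```bash
python3 -m inch '[{"x":1.48,"y":-0.03,"z":-2,"spin":-0.42,"hand":0},{"x":1.48,"y":-0.03,"z":-4,"spin":-0.42,"hand":0},{"x":1.48,"y":-0.03,"z":-5,"spin":-0.42,"hand":0},{"x":1.48,"y":-0.03,"z":-5.6,"spin":-0.42,"hand":0},{"x":1.48,"y":-0.03,"z":-6,"spin":-0.42,"hand":0},{"x":1.48,"y":-0.03,"z":-6.2,"spin":-0.42,"hand":0},{"x":1.48,"y":-0.03,"z":-6.2,"spin":-0.42,"hand":0},{"x":1.48,"y":-0.03,"z":-6.2,"spin":-0.42,"hand":0.25}]' 50
python3 -m inch '[{"x":0,"y":0,"z":0,"spin":0,"hand":1},{"x":0,"y":0,"z":0,"spin":0,"hand":1},{"x":0,"y":0,"z":0,"spin":0,"hand":1},{"x":0,"y":0,"z":0,"spin":0,"hand":1},{"x":0,"y":0,"z":0,"spin":0,"hand":1},{"x":0,"y":0,"z":0,"spin":0,"hand":1}]' 50
```

```text
time_s: 17.88
tcp_pos: [645.2, -263.8, 17.7]
ee_rot: [[-0.992, -0.124, 0.002], [-0.124, 0.992, -0.001], [-0.002, -0.001, -1.0]]
force: [0.4, 0.2, -0.2]
grip_width: 69.8
gripper_force: 0.0
time_s: 18.62
tcp_pos: [645.3, -263.7, 17.6]
ee_rot: [[-0.992, -0.124, 0.002], [-0.124, 0.992, -0.001], [-0.002, -0.001, -1.0]]
force: [-0.4, 1.0, 6.4]
grip_width: 55.2
gripper_force: 55.4
```

```bash
python3 -m inch '[{"x":0,"y":0,"z":0.7,"spin":0,"hand":1},{"x":0,"y":0,"z":2,"spin":0,"hand":1},{"x":-1,"y":1,"z":3.5,"spin":-0.5,"hand":1},{"x":-1.7,"y":3,"z":3.7,"spin":-1,"hand":1},{"x":-2.4,"y":5,"z":3.7,"spin":-1.5,"hand":1},{"x":-3.1,"y":7,"z":3.7,"spin":-2,"hand":1},{"x":-3.8,"y":9,"z":3.7,"spin":-2.32,"hand":1},{"x":-4.5,"y":11,"z":3.7,"spin":-2.32,"hand":1},{"x":-5.2,"y":13,"z":3.7,"spin":-2.32,"hand":1},{"x":-5.9,"y":15,"z":3.7,"spin":-2.32,"hand":1},{"x":-6.32,"y":16.5,"z":3.7,"spin":-2.32,"hand":1},{"x":-6.32,"y":16.76,"z":3.7,"spin":-2.32,"hand":1}]' 50
python3 -m inch '[{"x":0,"y":0,"z":-1,"spin":0,"hand":1},{"x":0,"y":0,"z":-2,"spin":0,"hand":1},{"x":0,"y":0,"z":-2.8,"spin":0,"hand":1},{"x":0,"y":0,"z":-3.2,"spin":0,"hand":1},{"x":0,"y":0,"z":-3.2,"spin":0,"hand":1}]' 50
```

```text
time_s: 20.12
tcp_pos: [453.6, 241.9, 126.9]
ee_rot: [[-0.993, 0.114, -0.001], [0.114, 0.993, 0.0], [0.001, 0.0, -1.0]]
force: [-0.0, -0.1, -1.4]
grip_width: 55.1
gripper_force: 54.6
time_s: 20.75
tcp_pos: [454.8, 238.5, 30.8]
ee_rot: [[-0.993, 0.119, -0.001], [0.119, 0.993, -0.001], [0.001, -0.001, -1.0]]
force: [0.2, -0.6, -1.2]
grip_width: 54.7
gripper_force: 54.6
```

```bash
python3 -m inch '[{"x":0.02,"y":0.02,"z":-0.12,"spin":0,"hand":1},{"x":0.02,"y":0.02,"z":-0.22,"spin":0,"hand":1},{"x":0.02,"y":0.02,"z":-0.22,"spin":0,"hand":1},{"x":0.02,"y":0.02,"z":-0.22,"spin":0,"hand":1}]' 50
python3 -m inch '[{"x":0,"y":0,"z":0,"spin":0,"hand":0.3},{"x":0,"y":0,"z":0,"spin":0,"hand":0.2},{"x":0,"y":0,"z":0,"spin":0,"hand":0},{"x":0,"y":0,"z":0,"spin":0,"hand":0},{"x":0,"y":0,"z":0.5,"spin":0,"hand":0},{"x":0,"y":0,"z":1.5,"spin":0,"hand":0},{"x":0,"y":0,"z":3.5,"spin":0,"hand":0},{"x":-2,"y":0,"z":5.5,"spin":0,"hand":0},{"x":-2,"y":0,"z":5.5,"spin":0,"hand":0},{"x":-2,"y":0,"z":5.5,"spin":0,"hand":0}]'
python3 look.py w7|head -3
```

```text
time_s: 21.25
tcp_pos: [455.7, 240.0, 25.0]
ee_rot: [[-0.993, 0.118, 0.0], [0.118, 0.993, 0.0], [-0.0, 0.0, -1.0]]
force: [0.0, -0.7, -1.4]
grip_width: 54.8
gripper_force: 54.6
time_s: 22.5
tcp_pos: [395.4, 240.4, 191.7]
ee_rot: [[-0.993, 0.117, 0.003], [0.117, 0.993, 0.003], [-0.002, 0.003, -1.0]]
force: [0.1, -0.6, -0.2]
grip_width: 85.2
gripper_force: 0.0
tcp [395.4 240.  190.1] y-dir deg 83.26 t 22.55
yellow@6 [261, 196, 58, 101, 1892] rect [462.7 238.  122.7  63.   -6.9] depth z95 33.8
yellow@6 [137, 204, 26, 64, 425] rect [429.7  87.9  77.1  22.3  -0.5] depth z95 13.1
```

View pics/w7.png

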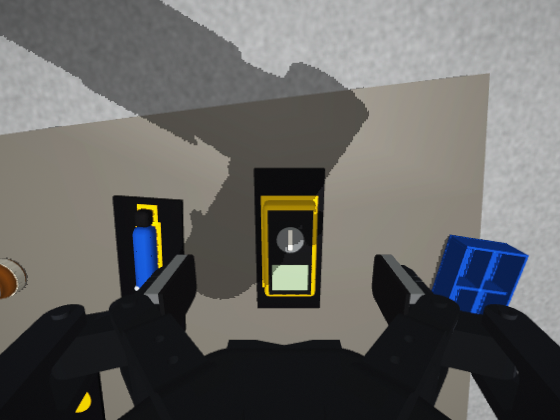

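The meter sits in its rectangle at (290,247), face up. The blue box at (485,270) is undisturbed. Next is the jar.

```bash
python3 -m inch '[{"x":0.5,"y":-11.07,"z":0.3,"spin":0,"hand":0},{"x":0.5,"y":-11.07,"z":0.3,"spin":0,"hand":0},{"x":0.5,"y":-11.07,"z":0.3,"spin":0,"hand":0},{"x":0.5,"y":-11.07,"z":0.3,"spin":0,"hand":0},{"x":0.5,"y":-11.07,"z":0.3,"spin":0,"hand":0},{"x":0.5,"y":-11.07,"z":0.3,"spin":0,"hand":0},{"x":0.5,"y":-11.07,"z":0.3,"spin":0,"hand":0},{"x":0.5,"y":-11.07,"z":0.3,"spin":0,"hand":0},{"x":0.5,"y":-11.07,"z":0.3,"spin":0,"hand":0}]'
python3 look.py w8|head -1
python3 - <<'E'
from h import *
p=cv2.imread('pics/w8.png');d=np.load('w8.npy')
for o in cams.outline_of('wrist','jar_center'):
    if o['conf']>.3:
        P=mask_pts('wrist',o['pixels'],d); t=np.percentile(P[:,2],90); T=P[P[:,2]>t-4]
        print(o['conf'],o['pixel'],t.round(1),np.round(rect(T[:,:2]),1), 'circle',cv2.minEnclosingCircle(T[:,:2].astype(np.float32)))
E
```

```text
time_s: 23.68
tcp_pos: [410.6, -91.5, 198.4]
ee_rot: [[-0.993, 0.117, -0.001], [0.117, 0.993, 0.0], [0.001, -0.0, -1.0]]
force: [0.3, -0.4, 0.4]
grip_width: 85.5
gripper_force: 0.0
tcp [410.6 -91.5 198.6] y-dir deg 83.3 t 23.725
0.61 [279.2, 240.3] 51.9 [ 459.  -100.7   38.9   38.9   33.5] circle ((459.2917175292969, -100.53343200683594), 19.937570571899414)
```

View pics/w8.png

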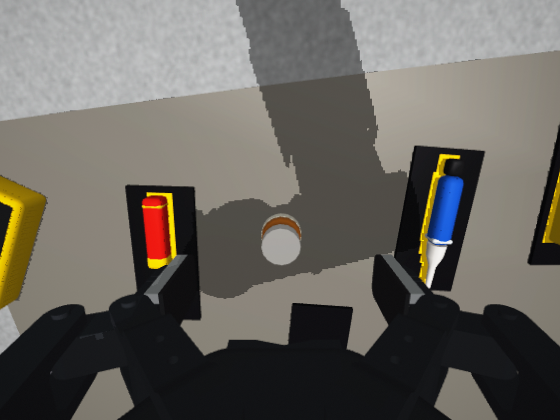

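The jar's lid is at (280,245), measured at (459,-100.5) with its top at z about 50. I grasp it.

```bash
python3 -m inch '[{"x":1.61,"y":-0.3,"z":-1.5,"spin":0,"hand":0},{"x":1.61,"y":-0.3,"z":-3,"spin":0,"hand":0},{"x":1.61,"y":-0.3,"z":-4.2,"spin":0,"hand":0},{"x":1.61,"y":-0.3,"z":-5.2,"spin":0,"hand":0},{"x":1.61,"y":-0.3,"z":-5.79,"spin":0,"hand":0},{"x":1.61,"y":-0.3,"z":-5.79,"spin":0,"hand":0},{"x":1.61,"y":-0.3,"z":-5.79,"spin":0,"hand":0.3}]' 30
python3 -m inch '[{"x":0,"y":0,"z":0,"spin":0,"hand":0.5},{"x":0,"y":0,"z":0,"spin":0,"hand":1},{"x":0,"y":0,"z":0,"spin":0,"hand":1},{"x":0,"y":0,"z":0,"spin":0,"hand":1},{"x":0,"y":0,"z":0,"spin":0,"hand":1},{"x":0,"y":0,"z":0,"spin":0,"hand":1}]' 30
```

```text
time_s: 24.65
tcp_pos: [459.6, -100.9, 25.9]
ee_rot: [[-0.993, 0.117, 0.001], [0.117, 0.993, -0.0], [-0.001, 0.0, -1.0]]
force: [-0.5, 0.2, 0.1]
grip_width: 69.9
gripper_force: 0.0
time_s: 25.4
tcp_pos: [459.6, -101.1, 26.3]
ee_rot: [[-0.993, 0.118, 0.002], [0.118, 0.993, 0.0], [-0.002, 0.0, -1.0]]
force: [-1.7, 2.3, 5.9]
grip_width: 41.8
gripper_force: 29.7
```

```bash
python3 -m inch '[{"x":0,"y":0,"z":0.7,"spin":0,"hand":1},{"x":0,"y":0,"z":2,"spin":0,"hand":1},{"x":1.5,"y":0.3,"z":2.5,"spin":0,"hand":1},{"x":3.2,"y":0.5,"z":2.5,"spin":0,"hand":1},{"x":4.9,"y":0.75,"z":2.5,"spin":0,"hand":1},{"x":6,"y":0.75,"z":2.5,"spin":0,"hand":1},{"x":6.25,"y":0.75,"z":2.2,"spin":0,"hand":1},{"x":6.25,"y":0.75,"z":1.4,"spin":0,"hand":1},{"x":6.25,"y":0.75,"z":0.7,"spin":0,"hand":1},{"x":6.25,"y":0.75,"z":0.4,"spin":0,"hand":1},{"x":6.25,"y":0.75,"z":0.22,"spin":0,"hand":1},{"x":6.25,"y":0.75,"z":0.2,"spin":0,"hand":1}]' 30
python3 -m inch '[{"x":0,"y":0,"z":0,"spin":0,"hand":1},{"x":0,"y":0,"z":0,"spin":0,"hand":1},{"x":0,"y":0,"z":0,"spin":0,"hand":0.4},{"x":0,"y":0,"z":0,"spin":0,"hand":0.3},{"x":0,"y":0,"z":0,"spin":0,"hand":0},{"x":0,"y":0,"z":0,"spin":0,"hand":0},{"x":0,"y":0,"z":1,"spin":0,"hand":0},{"x":0,"y":0,"z":3,"spin":0,"hand":0},{"x":-1,"y":0,"z":5,"spin":0,"hand":0},{"x":-3,"y":0,"z":5.5,"spin":0,"hand":0},{"x":-3,"y":0,"z":5.5,"spin":0,"hand":0},{"x":-3,"y":0,"z":5.5,"spin":0,"hand":0}]'
python3 look.py w9|head -1
python3 - <<'E'
from h import *
p,d=cams.capture('wrist')
for o in cams.outline_of('wrist','jar_center'):
    if o['conf']>.3:
        P=mask_pts('wrist',o['pixels'],d); t=np.percentile(P[:,2],90); T=P[P[:,2]>t-4]
        print(o['conf'],o['pixel'],t.round(1), 'circle',cv2.minEnclosingCircle(T[:,:2].astype(np.float32)))
for n in("scene","side"):
    q,_=cams.capture(n); cv2.imwrite(f"pics/{n}9.png",q)
E
python3 - <<'E'
import cv2,numpy as np
a=cv2.imread('pics/w9.png')[130:330,180:400]; b=cv2.imread('pics/side9.png')[150:330,190:400]; c=cv2.imread('pics/scene9.png')[130:290,180:440]
f=lambda i:cv2.resize(i,(400,300),interpolation=cv2.INTER_CUBIC)
cv2.imwrite('pics/fin.png',np.vstack([np.hstack([f(a),f(b)]),np.hstack([f(c),f(cv2.imread('pics/side9.png'))])]))
E
```

```text
time_s: 26.9
tcp_pos: [646.6, -78.8, 32.4]
ee_rot: [[-0.993, 0.118, 0.001], [0.118, 0.993, -0.0], [-0.001, -0.0, -1.0]]
force: [-2.4, 0.4, 4.7]
grip_width: 42.1
gripper_force: 31.4
time_s: 28.4
tcp_pos: [556.4, -78.7, 196.5]
ee_rot: [[-0.993, 0.118, 0.001], [0.118, 0.993, 0.0], [-0.001, 0.0, -1.0]]
force: [1.0, 0.3, -1.2]
grip_width: 85.7
gripper_force: 0.0
tcp [556.7 -78.7 195.8] y-dir deg 83.21 t 28.45
0.89 [293.6, 279.1] 56.8 circle ((646.1888427734375, -78.14122009277344), 20.509138107299805)
```

View pics/fin.png

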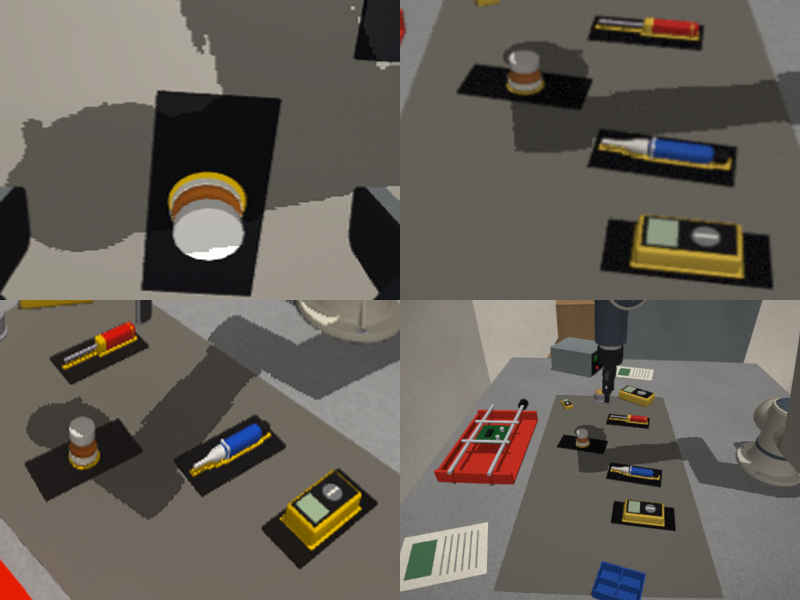

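The final views show the jar upright on its disc, the driver and pump within their outlines and pointing the right way, and the meter face up on its rectangle. The gripper is clear of everything, and the blue box and tin are unmoved.

```bash
python3 -c "
from bench import job
print(job.sign_off())"
```

```text
the job is handed in; nothing more can be done
None
```

I put the screwdriver, pump, middle-sized meter and jar on their own pads and let go of them, left the parts box and tip-cleaner tin untouched, and handed in the job at about 29 s; the hand-in gave no verdict.

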